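# Set the step attenuator to its third click

## Robot

A 6-joint arm with a two-finger parallel gripper is mounted at the origin on the work surface. World frame = base frame: x ahead of the robot, y to its left, z up, the work surface at z = 0. Lengths are in m, angles in rad, forces in N, time in s.
With the tool pointing down it reaches from about 0.375 to 0.975 m from the base axis. Payload 3.8 kg.
Tool frame: the origin (TCP) lies midway between the tips of the shut fingers; the grasp point (between the pads) lies 19 mm behind it; z points along the fingers, y is the line along which they close (so a half turn about z gives the same grasp; the last joint's range is limited). The gripper opens to 88 mm and grips with 3 to 60 N. Pads are 18 mm wide; open, the fingers measure 123 mm over their backs; the gripper's body (75 mm by 187 mm) begins 45 mm behind the grasp point.
Start: joints at [1.276, 0.264, 1.604, -0, 1.274, -0.037], TCP at [0.172, 0.653, 0.239] pointing down, gripper open.
Joint ranges: [-2.63, 2.63], [-0.94, 2.18], [0.31, 2.57], [-1.31, 4.45], [0, 2.66], [-2.55, 2.55]. Speed limits (rad/s): [2.57, 2.57, 3.14, 3.14, 3.14, 3.14].

## Interface

Orientations are given as a rotation vector (axis times angle).
In Python, from cell import manip, inverse_kinematics, cams, order gives the robot as it stands. Calls block until the motion is done:
- manip.move_pose(position, orientation): joint-space move of the TCP to a pose.
- manip.move_linear(position, rate=0.15, rot=None): straight line of the TCP; rot=None keeps the orientation; rate is the mean speed in m/s.
- manip.set_joints(angles): joint-space move.
- manip.set_gripper(opening, force=None): finger opening in m; force is the grip in N (None keeps the last); returns when the fingers have stopped.
- manip.dwell(seconds).
- inverse_kinematics(position, orientation): joint angles nearest the present ones, or None.
- manip.state(): the state.
- cams.capture(name): name is "side" or "top" or "wrist"; returns a dict with "image" (480x640x3 uint8, blue, green, red), "z_map" (480x640 float32, m along the optical axis (not along the pixel's ray), 0 where there is no reading), "intrinsics" (3x3 intrinsics, pixels), "position" and "orientation" of the camera in the world; the wrist camera has in their place "T_tool_cam" (4x4, takes a point from camera to tool coordinates, whose origin is the TCP and whose axes are the flange's). Camera axes: x right, y down, z forward; pixel columns grow to the right and rows downward; lengths in m; the calibration is good to about 2 mm. The wrist camera is an equidistant fisheye: a pixel r from the principal point sees the ray r / f radians off the axis. A picture is of the moment at which its call begins: read the wrist's pose just before it.
A pose or a line that the arm cannot do raises manip.IKError and nothing moves.
- order.close_job(): hands the job in; it is judged then, once.
The state is a dict: "clock": time; "joint_pos": joint angles; "joint_velocities": joint speeds; "tau": joint torques, N m; "tool_pos": TCP position; "tcp_rot": TCP orientation; "contact_force": force on the tool from outside, world axes, zero at the start; "moment": the same for the moment, N m; "gripper_width": finger opening in m; "grasp_force": force on a finger pad.
Only numpy, scipy, OpenCV 4.12 (cv2) and the standard library are available. Lean on these libraries where they do the work, as an engineer would, in place of code of your own. Each camera call takes 0.05 s, during which the arm holds its last target. There are 200 camera calls.

## Task

Zero the attenuator on the workshop bench and set it again: with a fingertip push the lever on its top panel all the way home (the end of the slot beside the big round dial), then push it back the other way, counting the clicks, and leave it resting in the third notch after home without ever running past that notch. Only push the lever from its sides, never pinch it, and leave everything else on the bench and on the box as it is.

Things in the scene. Friction and masses are not known exactly. Their poses are not given: they have to be found in the camera images.
- attenuator: Grey metal box with black end strips, fixed to the bench: 300 mm along its y, 212 along x, 75 high, flat aluminium top. Origin: centre of its underside; front faces -x, to the robot. The lever's slot runs along y at x = -30 mm, with a tick per notch behind it (home tick longest). On the slot's line the panel is clear for 40 mm beyond the lever at either end of its travel.
- lever (a joint): Lever travel in m, growing to the box's +y, away from the dial. Notches: 0 (home), 0.016, 0.032, 0.048 (third), 0.064, 0.080; end stops 1 mm beyond the end notches. Ridges lie halfway between: leaving a notch takes about 4 to 5 N, past the ridge the lever jumps ahead by itself to the middle of the next notch and stays. Starts in the first or second notch (0.016 or 0.032).
- lever_top (a point): Centre of the lever's top face, 40 mm above the panel (115 mm above the bench); moves with it. The lever is an upright black plate with a thin white stripe along the middle of its top: 14 mm along the slot (box's y), 26 mm across it (box's x), from 4 to 40 mm above the panel. Axes parallel to the box's.
- lever_home_face (a point): Middle of the lever's flat side that faces home (the box's -y), the side to push when moving away from home: 26 mm wide across the slot, 36 mm high, centre 22 mm above the panel. Moves with the lever. Pressing this half of the lever and the other half at once with more than 1 N each counts as pinching.
- lever_far_face (a point): Middle of the lever's opposite flat side (facing the box's +y), the side to push when moving home; same size. Moves with the lever.
- home_notch (a point): Point on the panel in the slot where the lever's middle stands when home (joint 0).
- third_notch (a point): Point on the panel in the slot where the lever's middle stands in the third notch (joint 0.048), 48 mm from home_notch.
- dial (a point): Centre of the top of the fixed black round dial near the slot's home end: 44 mm across, 22 mm high above the panel, at the box's x 0, y -110 mm. At the panel's other end (box's y 118 mm) are two 18 mm sockets and a button, up to 12 mm high.
- terminator_a: Loose bystander: brass connector cap, 16 mm across, 30 mm high, standing on the panel behind the slot. Origin under its centre.
- terminator_b: Loose bystander: brass connector cap, 16 mm across, 22 mm high, standing on the panel behind the slot. Origin under its centre.
- spare_knob: Loose bystander: small black knob, 26 mm across, 18 mm high, standing on the panel. Origin under its centre.
- glasses_case: Loose bystander: red spectacles case, 62 x 162 x 36 mm, on the bench on the dial's side of the box. Origin under its centre.
- solder_spool: Loose bystander: green spool, 60 mm across, 40 mm high, on the bench on the other side of the box. Origin under its centre.
- screwdriver: Loose bystander: screwdriver 170 mm long lying on the bench to the robot's left. Origin under its middle.
- jar: Loose bystander: closed glass jar, 68 mm across, 85 mm high, on the bench to the robot's right. Origin under its centre.

How it is judged:
On the way, in this order (a step that is already met when the one before it is completed fails the run):
1. the lever has been pushed home (within 3 mm of the home notch) (value of joint lever below 0.003 m), for 0.1 s.
2. the lever rests in the third notch (within 3 mm) (value of joint lever between 0.045 and 0.051 m), for 0.2 s.
At the end, for the whole second after the job is handed in: The lever, first pushed home (joint below 3 mm), now rests untouched in the third notch: joint between 45 and 51 mm, at rest (all of step 2 and velocity of joint lever between -0.005 and 0.005 m/s).
It fails at once if the lever ran past the third notch (over the next ridge, joint beyond 57 mm) (value of joint lever above 0.057 m).
It fails at once if the lever was pinched (both halves pressed at once, over 1 N each) (contact force between each of lever_c1, lever_c2 and the fingers above 1 N).
It fails at once if a loose thing was lifted, carried or shoved more than 15 mm (distance of any of terminator_a, terminator_b, spare_knob, glasses_case, solder_spool, screwdriver, jar from where it was at the start of the episode above 0.015 m).
It also fails if it takes over 61 s, if anything falls off the work surface, if the arm or the gripper's body presses on something with over 40 N, if the wrist force passes 120 N, or if a joint passes its speed limit or range.

## Working session

There is one attempt and no reset: what is moved stays moved. The work goes in short steps, each a Python script; the robot and the scene stay as the last script left them, time stands still between calls to the robot, and variables do not carry over. Pictures are saved under pics/ and viewed, at most 10 in all, crops included, and the job is handed in when it is done.

```bash
ls; mkdir -p pics; python3 - <<'E'
from cell import manip, cams
import cv2,numpy as np
s=manip.state();print(s['clock'],s['tool_pos'],s['tcp_rot'],s['gripper_width'],s['contact_force'])
for n in ['top','side']:
    c=cams.capture(n);cv2.imwrite(f'pics/{n}0.png',c['image']);np.savez(f'{n}0.npz',**c)
    print(n,c['intrinsics'],c['position'],c['orientation'])
E
```

```text
pics
0.0 [0.17192045 0.65201369 0.23742949] [-0.40382943 -3.11517792  0.00335026] 0.08809078161840833 [0.02352563 0.46262003 0.05934355]
top [[453.95009922   0.         319.89648541]
 [  0.         453.95009922 236.81024722]
 [  0.           0.           1.        ]] [ 0.482497   -0.04606454  1.30966523] [-2.18773266  2.18552543 -0.02964005]
side [[504.42930146   0.         322.87978789]
 [  0.         504.42930146 246.58087551]
 [  0.           0.           1.        ]] [-0.58363313 -0.52722077  1.07878216] [-1.94189574  1.28636079 -0.59896477]
```

View pics/top0.png

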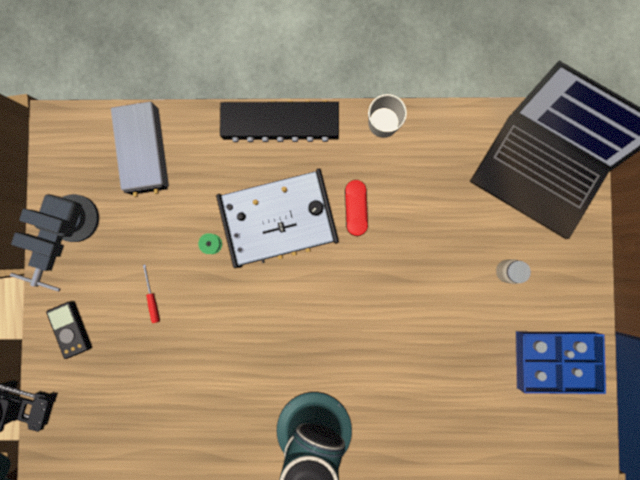

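View pics/side0.png

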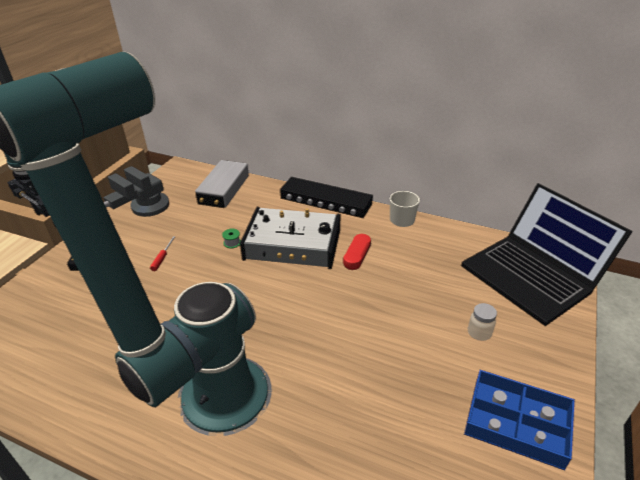

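The top view shows the box centred near (278,218), the dial at (316,208), the lever at (281,227) with its slot, and the knob at (241,216). The caps are at (255,202) and (284,189). The side view agrees.

```bash
cat > h.py <<'E'
import numpy as np,cv2
from scipy.spatial.transform import Rotation as R
def ray(c,uv,z):
    d=np.linalg.inv(c['intrinsics'])@np.r_[uv,1.]; d=R.from_rotvec(c['orientation']).as_matrix()@d
    o=np.array(c['position']); return o+d*(z-o[2])/d[2]
def cloud(c):
    v,u=np.mgrid[:480,:640]; K=c['intrinsics'];z=c['z_map']
    p=np.stack([(u-K[0,2])/K[0,0]*z,(v-K[1,2])/K[1,1]*z,z],-1)
    return p@R.from_rotvec(c['orientation']).as_matrix().T+c['position']
E
python3 - <<'E'
from h import *
c=dict(np.load('top0.npz'));P=cloud(c)
roi=np.zeros((480,640),bool);roi[160:275,212:342]=1
m=roi&(P[...,2]>.06)&(P[...,2]<.135)&(c['z_map']>0)
cnt=max(cv2.findContours(m.astype(np.uint8),0,1)[0],key=cv2.contourArea)
w=np.array([ray(c,q[0],.075)[:2] for q in cnt],np.float32)
r=cv2.minAreaRect(w);print(r)
print('panel z',np.median(P[m][:,2]))
for n,uv,z in [('dial',(316,208),.097),('lev',(281.5,227),.115)]: print(n,ray(c,uv,z),P[int(uv[1]),int(uv[0])])
im=cv2.resize(c['image'][165:275,210:345],None,fx=5,fy=5,interpolation=cv2.INTER_CUBIC);cv2.imwrite('pics/crop.png',im)
E
```

```text
((0.5948684215545654, 0.09930593520402908), (0.21078743040561676, 0.29856443405151367), 14.005317687988281)
panel z 0.07463271851638442
dial [ 0.61847229 -0.00977357  0.097     ] [ 0.61827679 -0.00982575  0.09874352]
lev [0.56610394 0.08080601 0.115     ] [0.56606818 0.08207539 0.11551021]
```

View pics/crop.png

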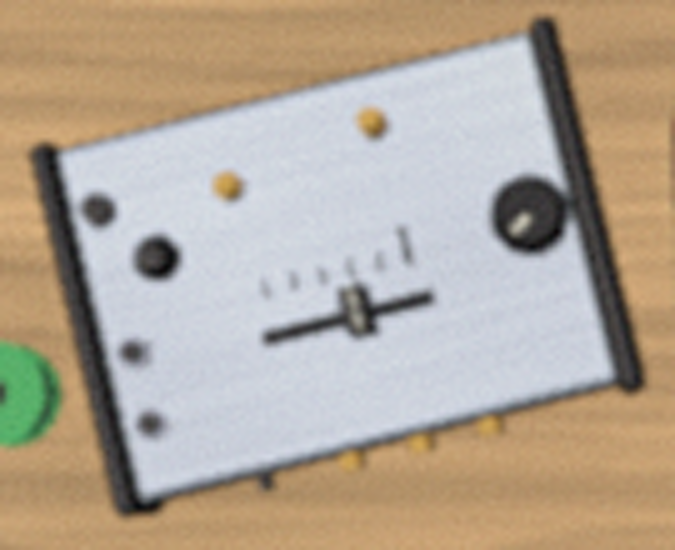

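The crop shows the lever at about (357,311), with its base near the tick at 350. The home tick, the longest, is at (405,245), so the lever looks to be in the second notch. The box pose is consistent: the dial lands at box (-3,-111) mm and the lever at x=-32 mm. Next I'll shut the gripper, hover, and look with the wrist camera.

```bash
cat >> h.py <<'E'
C=np.array([.5949,.0993]);A=np.radians(14.0)
bx=np.array([np.cos(A),np.sin(A)]);by=np.array([-bx[1],bx[0]])
ROT=R.from_matrix(np.c_[np.r_[by,0],np.r_[bx,0],[0,0,-1]]).as_rotvec()
def W(x,y,z): return np.r_[C+bx*x+by*y,z]
def B(p): d=np.array(p)[:2]-C; return np.array([d@bx,d@by])
E
python3 - <<'E'
from h import *
from cell import manip,cams,inverse_kinematics
manip.set_gripper(0.0,10)
p=W(-.03,.05,.26);print(p,inverse_kinematics(p,ROT))
manip.move_pose(p,ROT)
manip.dwell(.3)
s=manip.state();print(s['clock'],s['tool_pos'],s['tcp_rot'],ROT,s['gripper_width'],s['contact_force'])
c=cams.capture('wrist');cv2.imwrite('pics/w0.png',c['image']);np.savez('w0.npz',pos=s['tool_pos'],rot=s['tcp_rot'],**c)
print(c['intrinsics'],c['T_tool_cam'])
t=dict(np.load('top0.npz'))
# ticks/lever from first top picture, box coords (crop px/5+offset)
f=lambda x,y,z:B(ray(t,(210+(x+.5)/5-.5,165+(y+.5)/5-.5),z)).round(4)
for x,y in [(405,245),(380,262),(350,270),(321,277),(293,282),(266,290),(433,296),(265,338)]: print(f(x,y,.075))
print('lever',f(355,311,.115))
E
```

```text
[0.55369503 0.14055713 0.26      ] [ 2.04999783e-01  5.55037293e-02  1.80435179e+00 -8.88178420e-16
  1.28173714e+00 -3.93463123e-02]
3.9833 [0.55361328 0.14100564 0.25993793] [-1.93313119e+00 -2.47629551e+00  9.08012274e-05] [1.93415757 2.47560879 0.        ] 0.0003729828622987944 [-0.17015468 -0.51192752  0.54075255]
[[371.64829954   0.         320.37062216]
 [  0.         371.64829954 244.96978866]
 [  0.           0.           1.        ]] [[ 5.96579220e-04 -9.61085146e-01 -2.76251670e-01  7.17187891e-02]
 [ 9.99999751e-01  6.77597308e-04 -1.97825543e-04 -4.12216593e-04]
 [ 3.77314579e-04 -2.76251484e-01  9.61085311e-01 -1.45958465e-01]
 [ 0.00000000e+00  0.00000000e+00  0.00000000e+00  1.00000000e+00]]
[ 0.001  -0.0404]
[-0.0048 -0.0249]
[-0.005  -0.0079]
[-0.0049  0.0084]
[-0.0039  0.0239]
[-0.0046  0.0393]
[-0.0299 -0.0486]
[-0.03   0.046]
lever [-0.0313 -0.0088]
```

View pics/w0.png

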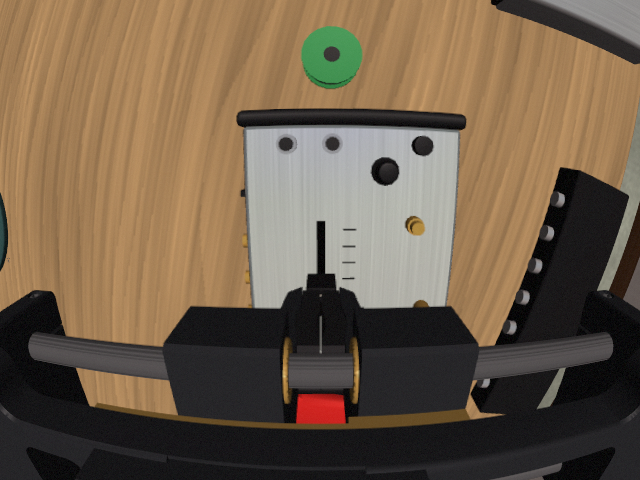

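The wrist view shows the slot at column 321, the ticks at column 349 in rows 229 to 278, and the shut fingertips near (321,283), lined up with the slot. Home is at box y = -40.5 mm. The lever is at about -9 mm, which is joint 0.032, the second notch. Now I'll descend on the far side and push home in small steps while watching the force.

```bash
cat > push.py <<'E'
from h import *
from cell import manip,cams
Z=.09
def F(f0): return (np.array(manip.state()['contact_force'])-f0)[:2]@by
def push(y,stop,sgn,fmax,step=.001):
    """step along box y until stop or force over fmax; returns log of (y, force)"""
    f0=np.array(manip.state()['contact_force']);log=[]
    while (stop-y)*sgn>1e-6:
        y+=sgn*min(step,abs(stop-y)); manip.move_linear(W(-.03,y,Z),rate=.02)
        f=F(f0);log.append((round(y*1e3,1),round(B(manip.state()['tool_pos'])[1]*1e3,1),round(f,1)))
        if -f*sgn>fmax: break
    return y,log
E
python3 - <<'E'
from push import *
manip.move_linear(W(-.03,.030,.26),rate=.2,rot=ROT)
manip.move_linear(W(-.03,.030,Z),rate=.12)
manip.dwell(.2)
print(manip.state()['clock'],manip.state()['contact_force'])
y,l=push(.030,-.027,-1,9,.0015);print(*l)
print(manip.state()['clock'],manip.state()['contact_force'])
E
```

```text
6.05 [ 0.22229365 -0.72646686  0.63760312]
(28.5, np.float64(28.4), np.float64(1.1)) (27.0, np.float64(26.9), np.float64(0.9)) (25.5, np.float64(25.4), np.float64(1.0)) (24.0, np.float64(23.9), np.float64(0.2)) (22.5, np.float64(22.4), np.float64(1.5)) (21.0, np.float64(20.9), np.float64(0.3)) (19.5, np.float64(19.4), np.float64(0.4)) (18.0, np.float64(17.9), np.float64(0.2)) (16.5, np.float64(16.4), np.float64(1.3)) (15.0, np.float64(14.9), np.float64(-0.1)) (13.5, np.float64(13.4), np.float64(1.0)) (12.0, np.float64(11.9), np.float64(0.7)) (10.5, np.float64(10.9), np.float64(2.5)) (9.0, np.float64(9.2), np.float64(2.9)) (7.5, np.float64(7.2), np.float64(1.9)) (6.0, np.float64(5.5), np.float64(1.9)) (4.5, np.float64(4.1), np.float64(1.0)) (3.0, np.float64(2.8), np.float64(0.4)) (1.5, np.float64(1.4), np.float64(0.4)) (-0.0, np.float64(-0.1), np.float64(0.2)) (-1.5, np.float64(-1.6), np.float64(1.5)) (-3.0, np.float64(-3.1), np.float64(1.5)) (-4.5, np.float64(-4.6), np.float64(0.8)) (-6.0, np.float64(-5.4), np.float64(4.4)) (-7.5, np.float64(-7.6), np.float64(3.1)) (-9.0, np.float64(-9.4), np.float64(2.1)) (-10.5, np.float64(-11.0), np.float64(0.5)) (-12.0, np.float64(-12.3), np.float64(1.2)) (-13.5, np.float64(-13.7), np.float64(0.4)) (-15.0, np.float64(-15.1), np.float64(-0.1)) (-16.5, np.float64(-16.6), np.float64(0.8)) (-18.0, np.float64(-18.1), np.float64(0.8)) (-19.5, np.float64(-19.6), np.float64(0.8)) (-21.0, np.float64(-20.9), np.float64(1.7)) (-22.5, np.float64(-21.9), np.float64(4.9)) (-24.0, np.float64(-22.1), np.float64(11.4))
15.05 [-2.82532887 10.28954438  2.22368279]
```

Two clicks, then the hard stop (11 N), which agrees with a start in the second notch. The lever is home, and the contact offset between finger and lever centre is about 19.4 mm. I'll go over to the home side and look.

```bash
cat >> push.py <<'E'
def snap(n):
    s=manip.state();c=cams.capture('wrist');cv2.imwrite(f'pics/{n}.png',c['image']);np.savez(f'{n}.npz',pos=s['tool_pos'],rot=s['tcp_rot'],**c)
def wray(n,uv,z):
    c=np.load(n+'.npz');K=c['intrinsics'];d=np.array([(uv[0]-K[0,2])/K[0,0],(uv[1]-K[1,2])/K[1,1]])
    t=np.linalg.norm(d);d=np.r_[d/t*np.sin(t),np.cos(t)]
    r=R.from_rotvec(c['rot']).as_matrix();T=c['T_tool_cam'];o=r@T[:3,3]+c['pos'];d=r@T[:3,:3]@d
    return B(o+d*(z-o[2])/d[2])
E
python3 - <<'E'
from push import *
manip.move_linear(W(-.03,-.005,Z),rate=.1)
manip.move_linear(W(-.03,-.005,.16),rate=.15)
manip.move_linear(W(-.03,-.071,.16),rate=.15)
manip.dwell(.2); snap('w1')
print(manip.state()['clock'],manip.state()['contact_force'],B(manip.state()['tool_pos']))
E
```

```text
16.85 [ 0.14729936 -0.54386453  0.59196214] [-0.03001353 -0.07017047]
```

View pics/w1.png

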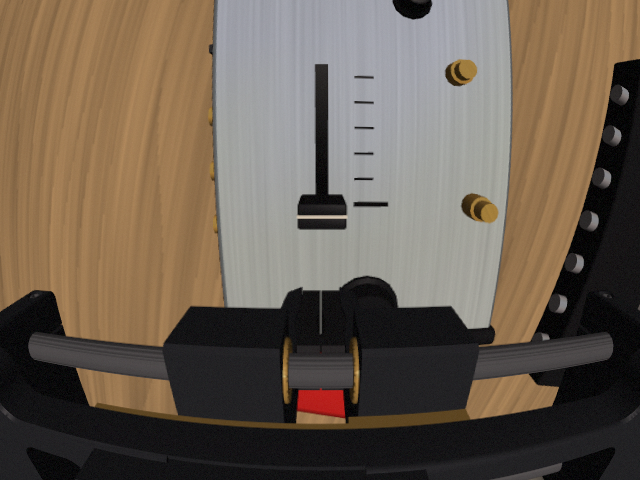

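The wrist view shows the lever's stripe at (322,217), in line with the home tick at row 204 once height is allowed for. The dial is at (370,295), clear of the fingers. Next I'll push away from home to just past the second click and check.

```bash
python3 - <<'E'
from push import *
print('lever',wray('w1',(322,217),.115),'ticks',[wray('w1',(365,v),.075).round(4) for v in (204,179,153,128,102,77)])
manip.move_linear(W(-.03,-.071,Z),rate=.1); manip.dwell(.2)
y,l=push(-.071,-.031,1,9,.0015);print(*[(a,float(b),float(c)) for a,b,c in l])
snap('w2');print(manip.state()['clock'])
E
```

```text
lever [-0.02971387 -0.03802986] ticks [array([-0.0024, -0.0378]), array([-0.0028, -0.0219]), array([-0.0031, -0.0056]), array([-0.0033,  0.01  ]), array([-0.0034,  0.0263]), array([-0.0034,  0.0422])]
(-69.5, -69.4, 0.4) (-68.0, -67.9, 0.6) (-66.5, -66.4, -1.1) (-65.0, -64.9, -0.2) (-63.5, -63.4, -0.4) (-62.0, -61.9, 0.1) (-60.5, -60.4, -0.7) (-59.0, -58.9, 0.1) (-57.5, -57.4, -0.1) (-56.0, -55.9, -0.8) (-54.5, -55.0, -4.7) (-53.0, -52.9, -2.6) (-51.5, -51.1, -0.9) (-50.0, -49.5, -1.1) (-48.5, -48.2, -0.8) (-47.0, -46.8, 0.0) (-45.5, -45.4, -0.4) (-44.0, -43.9, 0.1) (-42.5, -42.4, 0.3) (-41.0, -40.9, -0.0) (-39.5, -39.7, -2.7) (-38.0, -38.3, -4.0) (-36.5, -36.2, -2.3) (-35.0, -34.5, -0.5) (-33.5, -33.1, 0.1) (-32.0, -31.7, -1.5) (-31.0, -30.9, 0.5)
24.7
```

View pics/w2.png

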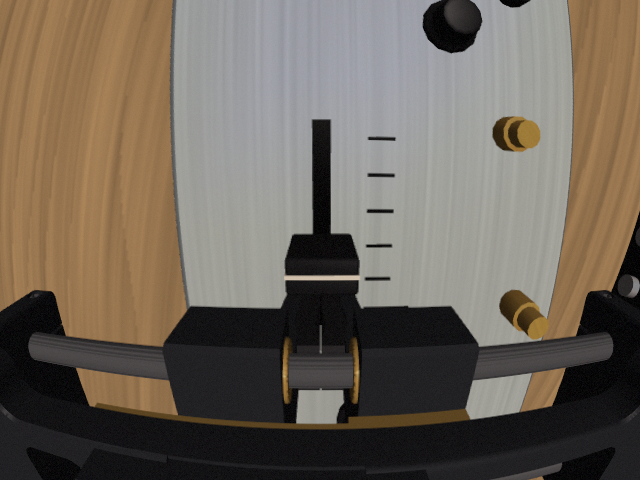

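The wrist view shows the stripe at row 277. The ticks at rows 278, 245, 211, 175 and 139 are 16, 32, 48, 64 and 80 mm. With two clicks felt, the lever should be in the second notch. I'll compute that and make the third push with a tight stop.

```bash
python3 - <<'E'
from push import *
yl=wray('w2',(322,277),.115)[1];t=[wray('w2',(380,v),.075)[1] for v in (278,245,211,175,139)]
j=np.interp(yl,t,[16,32,48,64,80]);print('joint now mm',j)
assert 28<j<36
y,l=push(-.031,-.0195,1,9,.001);print(*[(a,float(b),float(c)) for a,b,c in l])
snap('w3');print(manip.state()['clock'])
E
```

```text
joint now mm 31.888075883002028
(-30.0, -30.0, -0.9) (-29.0, -28.9, -0.8) (-28.0, -27.9, -1.3) (-27.0, -26.9, -0.6) (-26.0, -26.0, -0.5) (-25.0, -24.9, -0.9) (-24.0, -24.0, -1.8) (-23.0, -23.5, -4.4) (-22.0, -22.2, -4.3) (-21.0, -20.7, -3.0) (-20.0, -19.6, -2.2) (-19.5, -19.3, -1.6)
27.75
```

View pics/w3.png

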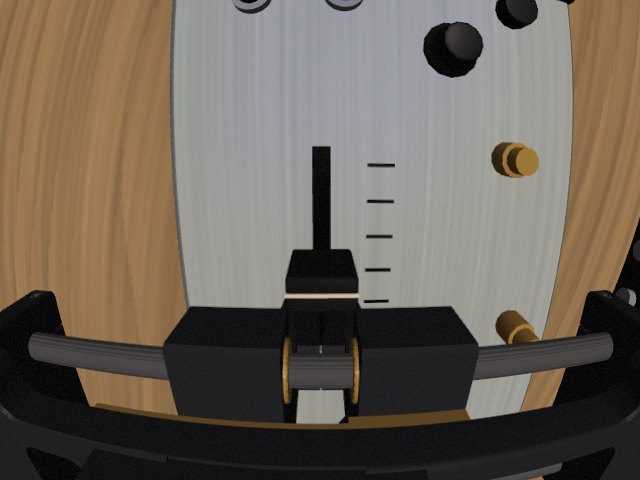

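The stripe is at row 296, and the ticks at rows 301, 270, 236, 201 and 165 are 16 to 80 mm. I'll compute the joint value, and if the lever is over the ridge, back off and look again.

```bash
python3 - <<'E'
from push import *
def J(n,v,ts): return np.interp(wray(n,(322,v),.115)[1],[wray(n,(380,a),.075)[1] for a in ts],[16,32,48,64,80])
print('j',J('w3',296,(301,270,236,201,165)))
manip.move_linear(W(-.03,-.045,Z),rate=.08);manip.dwell(.3)
snap('w4');print(manip.state()['clock'])
E
```

```text
j 36.629149592203326
28.5667
```

View pics/w4.png

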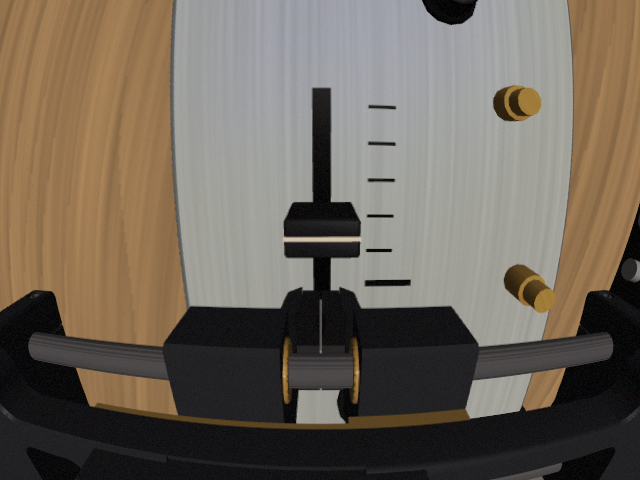

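The stripe at row 239, against the ticks at rows 283, 250, 216, 180, 144 and 107 (0 to 80 mm), means the lever fell back to 32 mm because the ridge wasn't crossed. The measured relation is joint ≈ finger y + 55.9 mm, so the third ridge lies at finger y = -15.9. I'll push to -13.7, which is at most about 42.5 mm of joint travel and well below 57.

```bash
python3 - <<'E'
from push import *
def J(n,v,ts): return np.interp(wray(n,(322,v),.115)[1],[wray(n,(380,a),.075)[1] for a in ts],[0,16,32,48,64,80])
print('j',J('w4',239,(283,250,216,180,144,107)))
manip.move_linear(W(-.03,-.026,Z),rate=.05)
y,l=push(-.026,-.0137,1,9,.001);print(*[(a,float(b),float(c)) for a,b,c in l])
manip.dwell(.3)
manip.move_linear(W(-.03,-.040,Z),rate=.08);manip.dwell(.2)
snap('w5');print(manip.state()['clock'])
E
```

```text
j 32.139846819904996
(-25.0, -25.1, -0.6) (-24.0, -24.1, 0.2) (-23.0, -23.6, -2.9) (-22.0, -22.2, -3.7) (-21.0, -20.7, -2.6) (-20.0, -19.6, -2.7) (-19.0, -18.7, -1.6) (-18.0, -17.8, -1.0) (-17.0, -16.8, -0.4) (-16.0, -15.8, -0.2) (-15.0, -14.9, -0.2) (-14.0, -13.9, -1.0) (-13.7, -13.7, -0.9)
33.375
```

View pics/w5.png

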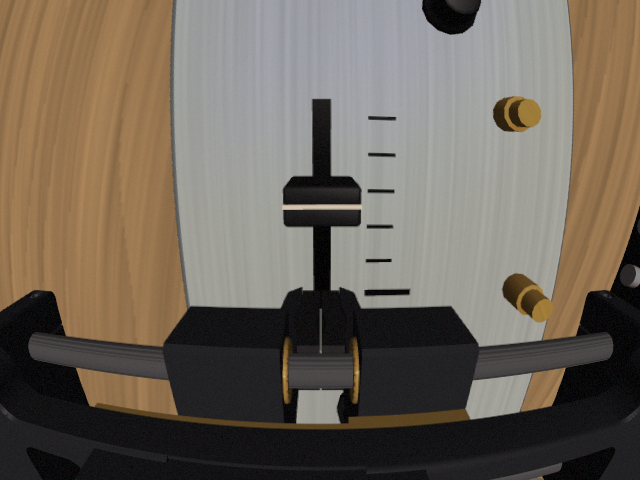

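The stripe is at row 207, and the ticks at rows 292, 260, 226, 191, 155 and 118 are 0 to 80 mm. I'll confirm the value, retreat upward and hand in.

```bash
python3 - <<'E'
from push import *
from cell import order
j=np.interp(wray('w5',(322,207),.115)[1],[wray('w5',(380,a),.075)[1] for a in (292,260,226,191,155,118)],[0,16,32,48,64,80]);print('j',j)
assert 45.5<j<50.5
manip.move_linear(W(-.03,-.055,Z),rate=.08)
manip.move_linear(W(-.03,-.055,.20),rate=.12);manip.dwell(.3)
print(manip.state()['clock'],order.close_job())
E
```

```text
j 47.852009616741
the job is handed in; nothing more can be done
35.0833 None
```

The job is handed in at 35.1 s: the lever was pushed home to its stop, then out to the third notch, where the wrist camera measured it at 47.9 mm (target 48) after the finger had backed off; the judge's verdict was not shown.

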